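# Set out a two-part paint job at the mixing bench

## Task

Set out the next paint job: stand the empty cup in the middle of the scale's platform, and fill the three-part tray so that the wide tin stands in the end compartment nearer the scale, the tall narrow tin in the end compartment farther from it, and the rectangular can in the compartment between them, with the small flat tin centred on top of the wide tin. Everything must stand upright, flat on what is under it, and none of it may be knocked over on the way. Leave the tape roll and the spatula where they are.

Things in the scene. Friction and masses are not known exactly. Their poses are not given: they have to be found in the camera images.
- wide_tin: Wide round white paint tin with steel lid, upright, 66 mm diameter, 55 mm high, flat top. Origin: centre of its underside, z up; its yaw means nothing. 0.2 to 0.45 kg.
- flat_tin: Small flat round white tin with steel lid, upright, 48 mm diameter, 30 mm high. Origin: centre of its underside, z up; its yaw means nothing.
- tall_tin: Tall narrow round white tin with sloping steel shoulder and black screw cap, upright. Body 46 mm diameter up to 70 mm high, shoulder to 78 mm, cap 24 mm diameter up to 90 mm. Origin: centre of its underside, z up; its yaw means nothing.
- flask_can: Rectangular white can with a small black screw cap, upright: 36 mm along its own x, 56 mm along its own y, body 72 mm high; cap 20 mm diameter, 13 mm off centre towards +y, up to 84 mm. Origin: centre of its underside, z up.
- cup: Empty white plastic mixing cup, open at the top, upright, 62 mm diameter at the foot, 66 mm at the rim, 70 mm high, wall 3 mm. Origin: centre of its underside, z up; its yaw means nothing. About 60 g.
- tray: Fixed shallow cardboard tray, 100 mm along its own x, 290 mm along its own y, rim 14 mm high, walls about 5 mm. Two dividers of the same height make three compartments in a row along y, each about 90 x 90 mm inside, centred at y = -95, 0 and +95 mm; their floor is 5 mm above the bench. Origin: centre of its underside. It may lie to the left or to the right of the scale.
- scale: Fixed grey bench scale with a flat square steel platform, 130 x 130 mm, whose top is 40 mm above the bench. Origin: on the bench, straight under the middle of the platform. The housing is 150 mm wide (y); behind the platform (own +x, 73 to 105 mm from the origin) a display bar rises to about 57 mm.
- tape: Bystander: yellow roll of tape lying flat among the tins, 92 mm outer and 64 mm inner diameter, 24 mm high. Origin: centre of its underside. To be left where it is.
- spatula: Bystander: spatula about 200 mm long, lying flat along the far side of the tray. To be left where it is.
Things that resemble listed ones, but are neither listed nor needed, are in the scene too. What is shaped like the wide_tin but orange or pink is not meant.

How it is judged:
At the end, for the whole second after the job is handed in: Cup within 20 mm of the platform's middle; wide tin (end nearer the scale), can (middle) and tall tin (far end) flat on the tray floor, within 24 mm of their compartments' middles in x and y; flat tin on the wide tin within 15 mm of centre; all upright within 0.1 rad, at rest (((y of scale in the frame of tray above 0 m and x of wide_tin in the frame of tray between -0.024 and 0.024 m and y of wide_tin in the frame of tray between 0.071 and 0.119 m and z of wide_tin in the frame of tray between 0.002 and 0.009 m and x of tall_tin in the frame of tray between -0.024 and 0.024 m and y of tall_tin in the frame of tray between -0.119 and -0.071 m and z of tall_tin in the frame of tray between 0.002 and 0.009 m) or (y of scale in the frame of tray below 0 m and x of wide_tin in the frame of tray between -0.024 and 0.024 m and y of wide_tin in the frame of tray between -0.119 and -0.071 m and z of wide_tin in the frame of tray between 0.002 and 0.009 m and x of tall_tin in the frame of tray between -0.024 and 0.024 m and y of tall_tin in the frame of tray between 0.071 and 0.119 m and z of tall_tin in the frame of tray between 0.002 and 0.009 m)) and x of flask_can in the frame of tray between -0.024 and 0.024 m and y of flask_can in the frame of tray between -0.024 and 0.024 m and z of flask_can in the frame of tray between 0.002 and 0.009 m and horizontal distance between flat_tin and wide_tin below 0.015 m and z of flat_tin in the frame of wide_tin between 0.051 and 0.059 m and horizontal distance between cup and scale below 0.02 m and z of cup in the frame of scale between 0.036 and 0.045 m and angle between each of wide_tin, flat_tin, tall_tin, flask_can, cup's own z axis and vertical below 0.1 rad and linear speed of each of wide_tin, flat_tin, tall_tin, flask_can, cup below 0.02 m/s); the robot touches nothing.
It fails at once if the tape roll shifted by more than 40 mm (distance of tape from where it was at the start of the episode above 0.04 m).
It fails at once if the spatula shifted by more than 40 mm (distance of spatula from where it was at the start of the episode above 0.04 m).
It fails at once if one of the things is knocked over (angle between any of wide_tin, flat_tin, tall_tin, flask_can, cup's own z axis and vertical above 0.9 rad).
It also fails if it takes over 125 s, if anything falls off the work surface, if the arm or the gripper's body presses on something with over 40 N, if the wrist force passes 120 N, or if a joint passes its speed limit or range.

## Robot

A 6-joint arm with a two-finger parallel gripper is mounted at the origin on the work surface. World frame = base frame: x ahead of the robot, y to its left, z up, the work surface at z = 0. Lengths are in m, angles in rad, forces in N, time in s.
With the tool pointing down it reaches from about 0.4 to 0.925 m from the base axis. Payload 12.5 kg.
Tool frame: the origin (TCP) lies at the very end of the fingers, on their centre line; the grasp point (between the pads) lies 19 mm behind it (arm.grip_depth is the distance from the TCP to the grasp point, in m); z points along the fingers, y is the direction in which the jaws open and shut (so a half turn about z gives the same grasp; the last joint's range is limited). The gripper opens to 95 mm and grips with 3 to 60 N. Pads are 20 mm wide; open, the fingers measure 119 mm over their backs; the gripper's body (75 mm by 180 mm) begins 59 mm behind the grasp point.
Start: joints at [-1.253, 0.491, 1.559, -0, 1.092, -0.106], TCP at [0.257, -0.57, 0.191] pointing down, gripper open.
Joint ranges: [-3.1, 3.1], [-0.84, 2.19], [0.05, 2.79], [-1.13, 4.28], [0.06, 2.93], [-2.69, 2.69]. Speed limits (rad/s): [2.22, 2.22, 2.79, 3.14, 3.14, 3.14].

## Interface

Orientations are given as a 3x3 rotation matrix whose columns are the frame's x, y, z axes.
In Python, from station import arm gives the robot as it stands.
- The arm moves only by the shell command python3 -m creep 'ROWS' [OPENING] [FORCE]. ROWS is JSON, a list of rows, each a list of 2 entries, a list of its own where there are three numbers: the shift along the world's x, y, z in cm, then the turn, a rotation vector about the world's x, y, z in degrees. A call has 1 to 8 rows; each row is the pose to reach, as a shift and turn from the pose commanded when the call began; what a row does not reach only later rows make up. A row lasts 1/8 s, in which the tool goes at most 62.5 mm and 10.7 degrees, less where a joint would pass 70% of its speed; a pose out of reach is approached as far as the arm can. A call with a gripper value outside its range is refused whole. OPENING is the opening, from 0 (shut) to 1 (fully open), set as the call begins (- or left out, the last holds). The fingers move at their own pace and stop on an object; FORCE is the grip in N (left out, the last holds). Time passes only in rows, so rows that repeat a pose let the fingers close. It gives the time, the measured TCP pose, the force and the opening at its end, in the units of the state.
- arm.get_state(): the state, without advancing time (a new reading comes with each control period).
- arm.camera(name): name is "scene" or "top" or "wrist"; returns (picture, depth): 400x640x3 uint8, red, green, blue; 400x640 float32, m along the optical axis (not along the pixel's ray), 0 where there is no reading.
- arm.get_calibration(name): a dict with "intrinsics" (3x3 intrinsics, pixels), "origin" and "orientation" of the camera in the world; the wrist camera has in their place "hand_eye" (4x4, takes a point from camera to tool coordinates, whose origin is the TCP and whose axes are the flange's). Camera axes: x right, y down, z forward; pixel columns grow to the right and rows downward; lengths in m; the calibration is good to about 2 mm. A picture is of the moment at which its call begins: read the wrist's pose just before it. get_calibration takes no time and is no camera call.
- arm.close_job(): hands the job in, once; it reports no verdict.
Trained networks look in the newest picture that a camera, given by its name, has taken for a name from the list of things; names that differ only in an ending like _2 or _b are one class to them, and where a whole thing is asked for, a point or a joint stands for the part that bears it (a point fixed in the world has none). Each returns a list of dicts, best first, with "p" (0 to 1); they miss things now and then, are a little off and sometimes report something else, mostly with a low value. They report only what shows in the picture. A call takes as long as a camera call. They do not tell look-alikes from the thing itself.
- arm.regions_of(camera, label): "region" (400x640 bool, what is visible of it) and "extent" ([left, top, right, bottom] in pixels, round what is visible of it).
The state is a dict: "time": time; "qpos": joint angles; "qvel": joint speeds; "effort": joint torques, N m; "position": TCP position; "tcp_rot": TCP orientation; "ft_force": force on the tool from outside, world axes, zero at the start; "torque": the same for the moment, N m; "grip_width": finger opening in m.
Only numpy, scipy, OpenCV 4.12 (cv2) and the standard library are available. Lean on these libraries where they do the work, as an engineer would, in place of code of your own. Each camera call takes 0.05 s, during which the arm holds its last target.

## Working session

There is one attempt and no reset: what is moved stays moved. The work goes in short steps, Python scripts to look and compute and a shell command to move; the robot and the scene stay as the last step left them, time stands still between calls to the robot, and variables do not carry over. Pictures are saved under pics/ and viewed, and the job is handed in when it is done.

```bash
ls; mkdir -p pics; python3 - <<'E'
from station import arm
import cv2, numpy as np
s=arm.get_state(); print(s['time'],s['position'],s['tcp_rot'],s['grip_width'])
for n in ('top','scene'):
    im,d=arm.camera(n); cv2.imwrite(f'pics/{n}0.png',im[:,:,::-1]); c=arm.get_calibration(n); print(n,c)
E
```

```text
pics
0.0 [ 0.25696506 -0.56942207  0.19028131] [[ 9.11542261e-01  4.11206281e-01 -3.16467221e-04]
 [ 4.11206378e-01 -9.11541667e-01  1.05077878e-03]
 [ 1.43613777e-04 -1.08796261e-03 -9.99999398e-01]] 0.09476159405319166
top {'intrinsics': array([[455.35897157,   0.        , 314.72015434],
       [  0.        , 455.35897157, 196.77756533],
       [  0.        ,   0.        ,   1.        ]]), 'origin': array([0.39514345, 0.04768986, 1.23839993]), 'orientation': array([[ 0.02089255, -0.99552417,  0.09216901],
       [-0.99977538, -0.02047499,  0.00547382],
       [-0.00356216, -0.09226266, -0.99572833]])}
scene {'intrinsics': array([[364.76327356,   0.        , 318.46063725],
       [  0.        , 364.76327356, 198.16004848],
       [  0.        ,   0.        ,   1.        ]]), 'origin': array([ 1.13397254, -0.08990461,  0.74591204]), 'orientation': array([[ 0.2265233 ,  0.71761077, -0.65857572],
       [ 0.97396178, -0.17331062,  0.14615702],
       [-0.00925432, -0.67453555, -0.73818436]])}
```

View pics/top0.png

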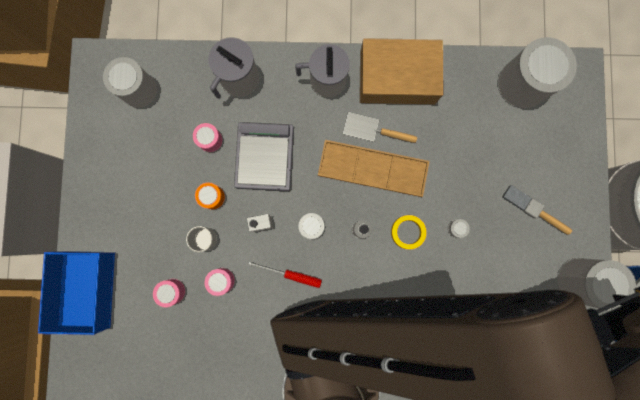

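View pics/scene0.png

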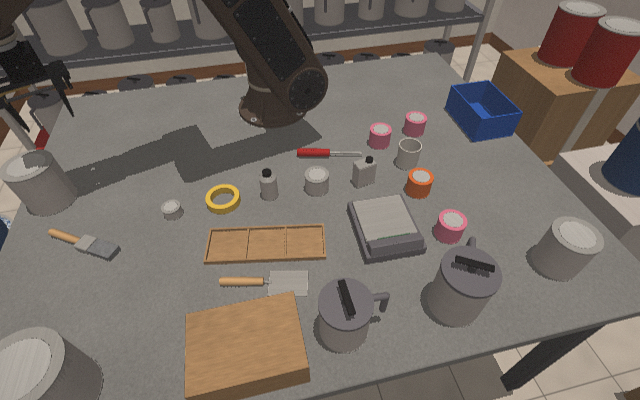

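Top picture, candidates: wide_tin is the white one at (311,226). The look-alikes are orange (208,196) and pink (206,135), (218,282), (167,293). flat_tin (460,228), tall_tin (363,229), flask_can (259,223), cup (200,239), tape (409,232), tray (373,168), scale (264,157). The spatula by the tray is at (380,128), and the brush at (540,208) isn't meant.

```bash
cat > h.py <<'E'
from station import arm
import cv2, numpy as np
def world(name,d,st=None):
    c=arm.get_calibration(name);K=c['intrinsics']
    v,u=np.mgrid[0:d.shape[0],0:d.shape[1]]
    P=np.stack([(u-K[0,2])/K[0,0]*d,(v-K[1,2])/K[1,1]*d,d],-1)
    if name=='wrist':
        H=c['hand_eye'];P=P@H[:3,:3].T+H[:3,3]
        return P@st['tcp_rot'].T+st['position']
    return P@np.array(c['orientation']).T+c['origin']
E
python3 - <<'E'
from h import *
im,d=arm.camera('top');W=world('top',d)
big=cv2.resize(im[110:310,150:500],None,fx=2.28,fy=2.28,interpolation=cv2.INTER_CUBIC);cv2.imwrite('pics/crop0.png',big[:,:,::-1])
print('bench z',np.median(W[250:270,380:480,2]),np.median(W[200:215,220:240,2]))
for l in ['wide_tin','flat_tin','tall_tin','flask_can','cup','tape','tray','scale']:
    for r in arm.regions_of('top',l)[:3]:
        m=r['region']&(d>0); P=W[m]; 
        zt=np.percentile(P[:,2],90); T=P[P[:,2]>zt-.008]
        (c,rad)=cv2.minEnclosingCircle((T[:,:2]*1000).astype(np.float32)) 
        rr=cv2.minAreaRect((T[:,:2]*1000).astype(np.float32))
        print(l,round(r['p'],2),np.round(r['extent']),'ztop',round(zt,4),'med',np.round(np.median(T[:,:2],0),4),'circ',np.round(c,1),round(rad,1),'rect',np.round(rr[0],1),np.round(rr[1],1),round(rr[2],1))
E
```

```text
bench z 0.000765447595904134 0.001506856757656827
wide_tin 0.94 [205. 269. 235. 299.] ztop 0.0598 med [0.2806 0.2992] circ [280.7 299.9] 33.7 rect [281.  299.6] [65.4 65.1] 26.2
wide_tin 0.94 [153. 278. 183. 307.] ztop 0.0594 med [0.2496 0.4312] circ [249.8 431. ] 34.8 rect [250.6 430.5] [64.  67.2] 4.1
wide_tin 0.78 [297. 215. 321. 239.] ztop 0.0592 med [0.4296 0.0626] circ [429.7  63.2] 33.2 rect [429.5  63.1] [64.9 64.8] 19.6
flat_tin 0.72 [448. 222. 468. 239.] ztop 0.0338 med [ 0.4319 -0.3299] circ [ 432.2 -329.7] 25.0 rect [ 432.4 -329.7] [48.4 47.5] 48.6
tall_tin 0.85 [352. 219. 372. 240.] ztop 0.0919 med [ 0.4248 -0.0692] circ [423.9 -69.8] 11.9 rect [424.1 -69.6] [22.4 22.1] 29.1
flask_can 0.6 [248. 214. 273. 230.] ztop 0.083 med [0.4346 0.2036] circ [433.9 197.3] 29.7 rect [436.  197.3] [32.7 53.9] 12.5
cup 0.9 [183. 227. 217. 252.] ztop 0.0701 med [0.3906 0.3543] circ [390.6 349.1] 33.1 rect [390.1 348.7] [63.8 65.3] 1.1
tape 0.57 [390. 215. 428. 251.] ztop 0.0274 med [ 0.4196 -0.1975] circ [ 420.4 -197. ] 46.3 rect [ 420.2 -196.6] [87.6 88.3] 1.5
tray 0.63 [318. 140. 429. 195.] ztop 0.014 med [ 0.5921 -0.0999] circ [ 589.2 -102.4] 150.6 rect [ 591.3 -102.3] [290.  101.1] 79.3
scale 0.94 [234. 121. 298. 195.] ztop 0.0517 med [0.6774 0.1939] circ [619.2 195.2] 99.9 rect [619.4 194.9] [129.  161.5] 88.2
```

View pics/crop0.png

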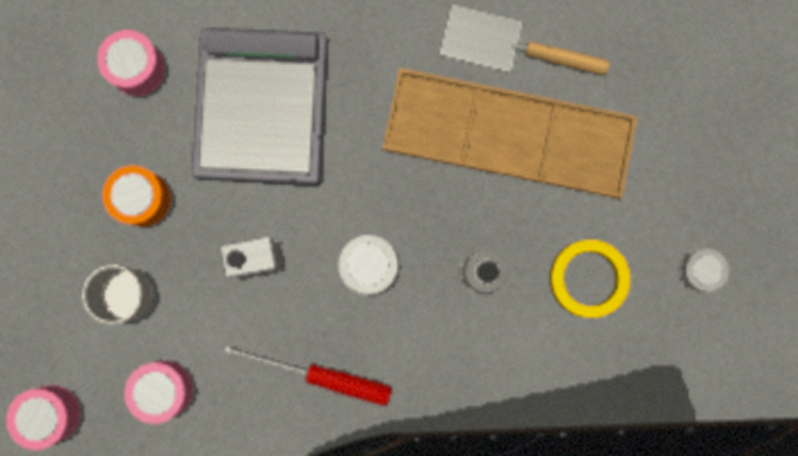

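```bash
python3 - <<'E'
from h import *
im,d=arm.camera('top');W=world('top',d)
def rect(m):
    P=(W[m][:,:2]*1000).astype(np.float32);r=cv2.minAreaRect(P);return np.round(r[0],1),np.round(r[1],1),round(r[2],1)
m=arm.regions_of('top','scale')[0]['region']; g=im.astype(int).sum(2)/3
z=W[...,2]; print('platform',rect(m&(abs(z-.042)<.006)&(g>130)), np.median(z[m&(g>130)]))
m2=m&(z>.052); print('bar',W[m2].mean(0))
m=arm.regions_of('top','flask_can')[0]['region']
print('can body',rect(m&(z>.066)&(g>120)), 'cap',W[m&(z>.07)&(g<80)].mean(0))
E
```

```text
platform (array([599.2, 195.2]), array([136., 134.]), 88.9) 0.04078258726283557
bar [0.6740895  0.18501374 0.10892159]
can body (array([428.2, 135.7]), array([182.3,  45.9]), 83.5) cap [0.43160444 0.20796856 0.08559445]
```

```bash
python3 -m creep '[[[0,0,5],[0,0,0]],[[0,0,5],[0,0,0]]]' 1 20
```

```text
time: 0.95
position: [0.2575, -0.571, 0.2443]
tcp_rot: [[0.911, 0.411, 0.002], [0.411, -0.911, -0.006], [-0.001, 0.006, -1.0]]
ft_force: [0.6, 0.5, -0.1]
grip_width: 0.0951
```

```bash
python3 -m creep '[[[19,37,-7],[0,0,55]],[[19,37,-7],[0,0,55]],[[19,37,-7],[0,0,55]],[[19,37,-7],[0,0,55]],[[19,37,-7],[0,0,55]],[[19,37,-7],[0,0,55]],[[19,37,-7],[0,0,55]],[[19,37,-7],[0,0,55]]]' 1 20; python3 -m creep '[[[0,0,0],[0,0,0]],[[0,0,0],[0,0,0]]]'
```

```text
time: 1.95
position: [0.4475, -0.1971, 0.17]
tcp_rot: [[0.182, 0.983, -0.001], [0.983, -0.182, 0.001], [0.001, -0.001, -1.0]]
ft_force: [-0.2, -1.0, 0.4]
grip_width: 0.0954
time: 2.2
position: [0.4467, -0.2007, 0.1709]
tcp_rot: [[0.187, 0.982, 0.0], [0.982, -0.187, -0.0], [-0.0, 0.0, -1.0]]
ft_force: [0.3, 0.1, 0.3]
grip_width: 0.095
```

```bash
python3 -m creep '[[[-1.7,26.4,0],[0,0,0]],[[-1.7,26.4,0],[0,0,0]],[[-1.7,26.4,0],[0,0,0]],[[-1.7,26.4,0],[0,0,0]],[[-1.7,26.4,0],[0,0,0]],[[-1.7,26.4,-5],[0,0,0]],[[-1.7,26.4,-9],[0,0,0]],[[-1.7,26.4,-9],[0,0,0]]]'; python3 - <<'E'
from h import *
s=arm.get_state();im,d=arm.camera('wrist');cv2.imwrite('pics/w1.png',im[:,:,::-1]);print(s['position'])
im,d=arm.camera('scene');cv2.imwrite('pics/s1.png',im[:,:,::-1])
E
```

```text
time: 3.2
position: [0.4291, 0.0632, 0.0793]
tcp_rot: [[0.188, 0.982, -0.005], [0.982, -0.188, -0.0], [-0.001, -0.004, -1.0]]
ft_force: [0.1, 0.1, 0.4]
grip_width: 0.095
[0.42911796 0.06316804 0.07931393]
```

View pics/w1.png

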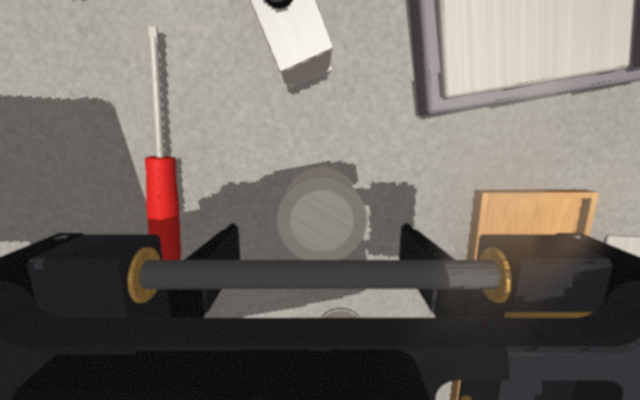

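View pics/s1.png

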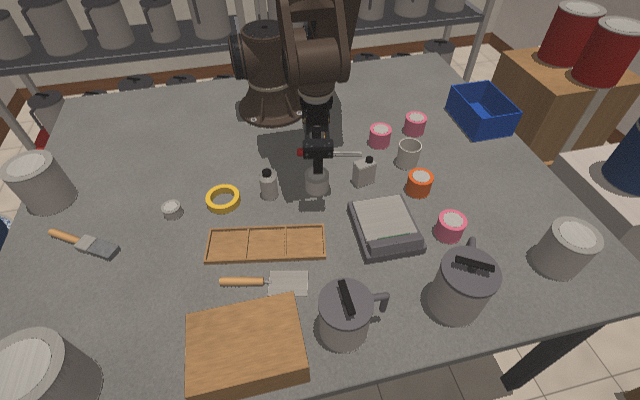

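The wrist view shows the wide tin at (322,212), centred between the fingers at about 220 and 420. Descend and grip.

```bash
python3 -m creep '[[[0,0,-3],[0,0,0]],[[0,0,-5.4],[0,0,0]],[[0,0,-5.4],[0,0,0]]]'; python3 -m creep '[[[0,0,0],[0,0,0]],[[0,0,0],[0,0,0]],[[0,0,0],[0,0,0]],[[0,0,0],[0,0,0]],[[0,0,0],[0,0,0]]]' 0 25; python3 -m creep '[[[0,0,4],[0,0,0]],[[0,0,8],[0,0,0]],[[0,0,8],[0,0,0]]]'
```

```text
time: 3.68
position: [0.4304, 0.0639, 0.0274]
tcp_rot: [[0.187, 0.982, -0.0], [0.982, -0.187, -0.0], [-0.0, -0.0, -1.0]]
ft_force: [-0.5, -0.2, 0.2]
grip_width: 0.0952
time: 4.3
position: [0.4304, 0.0643, 0.0273]
tcp_rot: [[0.186, 0.983, 0.001], [0.983, -0.186, -0.0], [0.0, 0.001, -1.0]]
ft_force: [0.5, -1.1, 8.0]
grip_width: 0.0648
time: 4.68
position: [0.431, 0.0644, 0.1088]
tcp_rot: [[0.186, 0.983, 0.004], [0.983, -0.186, -0.0], [0.001, 0.004, -1.0]]
ft_force: [-0.5, 0.5, -4.1]
grip_width: 0.0647
```

```bash
python3 -m creep '[[[6,-2.4,0],[0,0,0]],[[12,-5,0],[0,0,0]],[[17.8,-7.3,0],[0,0,0]],[[17.8,-7.3,0],[0,0,0]],[[17.8,-7.3,-3.5],[0,0,0]],[[17.8,-7.3,-6],[0,0,0]],[[17.8,-7.3,-6],[0,0,0]]]'
```

```text
time: 5.55
position: [0.6058, -0.0083, 0.0441]
tcp_rot: [[0.186, 0.983, -0.006], [0.983, -0.186, 0.001], [-0.0, -0.006, -1.0]]
ft_force: [0.1, 0.8, -3.0]
grip_width: 0.0649
```

```bash
python3 - <<'E'
from h import *
im,d=arm.camera('scene');cv2.imwrite('pics/s2.png',cv2.resize(im[150:350,150:450],None,fx=2.6,fy=2.6)[:,:,::-1])
E
```

```text
(no output)
```

View pics/s2.png

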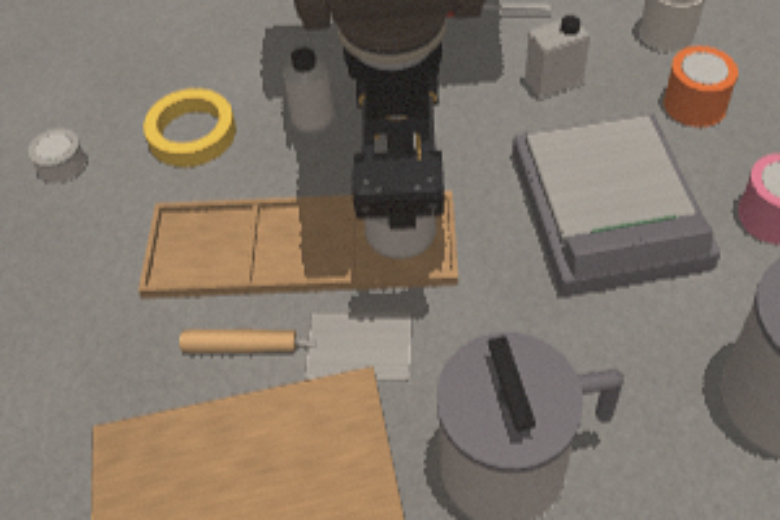

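The crop shows the tin at (400,235), hanging inside the compartment nearer the scale. Lower and release.

```bash
python3 -m creep '[[[0,0,-0.7],[0,0,0]],[[0.2,0,-1.1],[0,0,0]],[[0.2,0,-1.1],[0,0,0]]]'; python3 -m creep '[[[0,0,0],[0,0,0]],[[0,0,0],[0,0,0]]]'
```

```text
time: 5.98
position: [0.6102, -0.0087, 0.0359]
tcp_rot: [[0.186, 0.983, 0.0], [0.983, -0.186, -0.0], [0.0, 0.0, -1.0]]
ft_force: [-0.1, -0.1, -2.5]
grip_width: 0.0644
time: 6.22
position: [0.6101, -0.0087, 0.0361]
tcp_rot: [[0.186, 0.983, 0.0], [0.983, -0.186, -0.0], [0.0, 0.0, -1.0]]
ft_force: [0.9, -0.9, -2.5]
grip_width: 0.0654
```

```bash
python3 -m creep '[[[0,0,-0.2],[0,0,0]],[[0,0,-0.3],[0,0,0]],[[0,0,-0.3],[0,0,0]]]'
```

```text
time: 6.6
position: [0.61, -0.0087, 0.0327]
tcp_rot: [[0.186, 0.983, -0.0], [0.983, -0.186, -0.0], [-0.0, -0.0, -1.0]]
ft_force: [-0.4, 0.4, -2.3]
grip_width: 0.0651
```

```bash
python3 -m creep '[[[0,0,-0.1],[0,0,0]],[[0,0,-0.2],[0,0,0]],[[0,0,-0.2],[0,0,0]]]'
```

```text
time: 6.98
position: [0.6101, -0.0087, 0.0323]
tcp_rot: [[0.186, 0.983, 0.001], [0.983, -0.186, -0.0], [-0.0, 0.001, -1.0]]
ft_force: [-5.1, 0.3, 12.8]
grip_width: 0.0651
```

```bash
python3 -m creep '[[[0,0,0.1],[0,0,0]],[[0,0,0.1],[0,0,0]],[[0,0,0.1],[0,0,0]],[[0,0,0.1],[0,0,0]]]' 1; python3 -m creep '[[[0,0,5],[0,0,0]],[[0,0,10],[0,0,0]],[[-17.8,-32.1,10],[0,0,0]],[[-17.8,-32.1,10],[0,0,0]],[[-17.8,-32.1,10],[0,0,0]],[[-17.8,-32.1,10],[0,0,0]],[[-17.8,-32.1,10],[0,0,0]],[[-17.8,-32.1,10],[0,0,0]]]';python3 -m creep '[[[0,0,0],[0,0,0]],[[0,0,-5],[0,0,0]],[[0,0,-5],[0,0,0]]]'
python3 - <<'E'
from h import *
im,d=arm.camera('top');W=world('top',d)
cv2.imwrite('pics/t3.png',im[:,:,::-1])
for l in ['wide_tin','tray','flat_tin']:
    for r in arm.regions_of('top',l)[:5]:
        m=r['region']&(d>0); P=W[m]; 
        zt=np.percentile(P[:,2],90); T=P[P[:,2]>zt-.008]
        (c,rad)=cv2.minEnclosingCircle((T[:,:2]*1000).astype(np.float32)) 
        rr=cv2.minAreaRect((T[:,:2]*1000).astype(np.float32))
        print(l,round(r['p'],2),np.round(r['extent']),'ztop',round(zt,4),'circ',np.round(c,1),round(rad,1),'rect',np.round(rr[0],1),np.round(rr[1],1),round(rr[2],1))
s=arm.get_state();im,d=arm.camera('wrist');cv2.imwrite('pics/w3.png',im[:,:,::-1]);print(s['position'])
E
```

```text
time: 7.48
position: [0.61, -0.0087, 0.0317]
tcp_rot: [[0.186, 0.983, -0.0], [0.983, -0.186, -0.0], [-0.0, -0.0, -1.0]]
ft_force: [-0.6, -0.3, -0.5]
grip_width: 0.0941
time: 8.48
position: [0.4308, -0.3316, 0.1319]
tcp_rot: [[0.187, 0.982, 0.0], [0.982, -0.187, -0.0], [-0.0, 0.0, -1.0]]
ft_force: [0.5, 0.8, 0.2]
grip_width: 0.0948
time: 8.85
position: [0.4311, -0.328, 0.0797]
tcp_rot: [[0.186, 0.983, -0.004], [0.983, -0.186, 0.004], [0.003, -0.005, -1.0]]
ft_force: [-0.1, -0.8, -0.4]
grip_width: 0.095
wide_tin 0.97 [195. 123. 221. 150.] ztop 0.0594 circ [662.7 347.5] 34.0 rect [662.4 346.2] [66.2 62.6] 3.3
wide_tin 0.86 [205. 268. 234. 297.] ztop 0.0594 circ [280.6 299.8] 33.7 rect [280.2 299.1] [65.8 65.9] 1.5
wide_tin 0.83 [326. 146. 352. 171.] ztop 0.0638 circ [609.1  -9.9] 33.7 rect [608.9  -9.8] [63.8 65.4] 72.9
wide_tin 0.58 [154. 280. 185. 308.] ztop 0.0598 circ [249.4 430.7] 34.1 rect [249.2 430.1] [63.9 65. ] 36.1
tray 0.81 [319. 141. 427. 196.] ztop 0.0143 circ [ 592.3 -102.1] 150.2 rect [ 591.6 -102.1] [289.6 100.7] 79.5
flat_tin 0.68 [448. 222. 467. 238.] ztop 0.0339 circ [ 432.5 -329.5] 24.5 rect [ 431.9 -328.2] [47.5 43.7] 0.3
[ 0.43289712 -0.32977346  0.08333822]
```

View pics/t3.png

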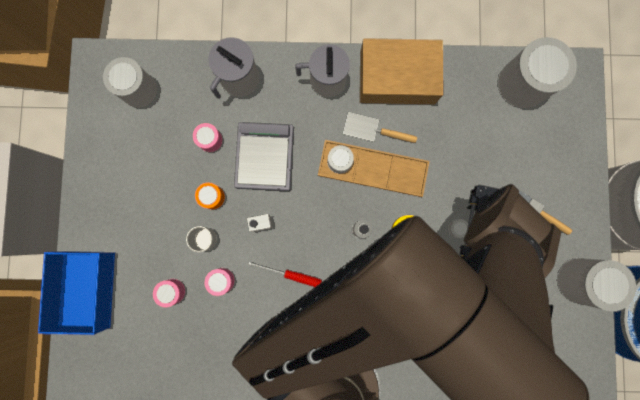

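View pics/w3.png

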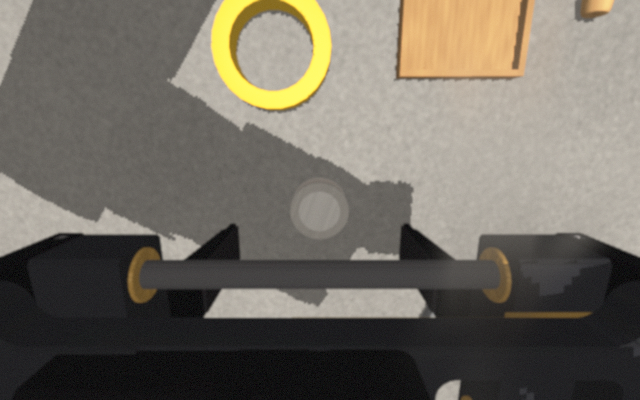

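The wide tin stands at top px (339,158), which is world (0.609,-0.010), as wanted. The wrist view has the flat tin at (319,208), centred between the fingers.

```bash
python3 -m creep '[[[0,0,-4],[0,0,0]],[[0,0,-6.5],[0,0,0]],[[0,0,-7.4],[0,0,0]],[[0,0,-7.4],[0,0,0]]]'; python3 -m creep '[[[0,0,0],[0,0,0]],[[0,0,0],[0,0,0]],[[0,0,0],[0,0,0]],[[0,0,0],[0,0,0]],[[0,0,0],[0,0,0]]]' 0 20; python3 -m creep '[[[0,0,4],[0,0,0]],[[0,0,10],[0,0,0]],[[0,0,11],[0,0,0]],[[0,0,11],[0,0,0]]]'
```

```text
time: 9.6
position: [0.4323, -0.3299, 0.0084]
tcp_rot: [[0.186, 0.983, 0.0], [0.983, -0.186, -0.0], [-0.0, 0.0, -1.0]]
ft_force: [1.0, -0.5, -0.3]
grip_width: 0.0949
time: 10.22
position: [0.432, -0.3297, 0.0079]
tcp_rot: [[0.186, 0.983, 0.0], [0.983, -0.186, -0.0], [-0.0, 0.0, -1.0]]
ft_force: [0.2, -0.2, -0.7]
grip_width: 0.0504
time: 10.72
position: [0.4321, -0.3297, 0.1181]
tcp_rot: [[0.186, 0.983, 0.001], [0.983, -0.186, -0.001], [-0.001, 0.001, -1.0]]
ft_force: [0.2, 0.4, -0.5]
grip_width: 0.0104
```

```bash
python3 -m creep '[[[0,0,0],[0,0,0]]]' 1; python3 - <<'E'
from h import *
im,d=arm.camera('top');W=world('top',d)
for r in arm.regions_of('top','flat_tin')[:5]:
        m=r['region']&(d>0); P=W[m]; 
        zt=np.percentile(P[:,2],90); T=P[P[:,2]>zt-.008]
        (c,rad)=cv2.minEnclosingCircle((T[:,:2]*1000).astype(np.float32)) 
        print(round(r['p'],2),np.round(r['extent']),'ztop',round(zt,4),'circ',np.round(c,1),round(rad,1))
s=arm.get_state();im,d=arm.camera('wrist');cv2.imwrite('pics/w4.png',im[:,:,::-1]);print(s['position'],s['grip_width'])
E
```

```text
time: 10.85
position: [0.4315, -0.3292, 0.1164]
tcp_rot: [[0.186, 0.983, -0.002], [0.983, -0.186, 0.002], [0.001, -0.002, -1.0]]
ft_force: [0.5, 0.1, -0.1]
grip_width: 0.016
0.62 [448. 220. 468. 238.] ztop 0.034 circ [ 432. -329.] 24.5
[ 0.43159552 -0.32935157  0.11644671] 0.023314372772182325
```

View pics/w4.png

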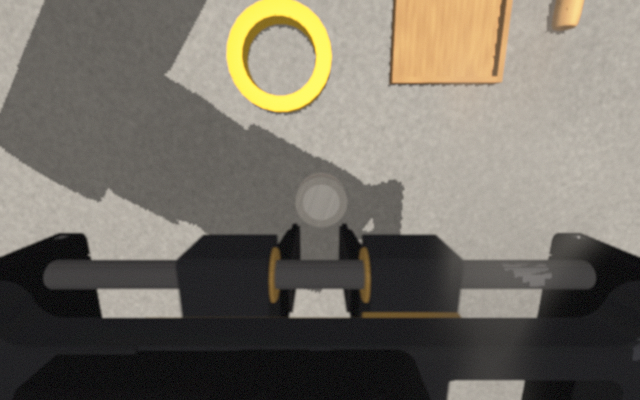

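The fingers hadn't finished closing (about 80 mm/s), so the lift came too early. The tin is untouched at (320,200). Repeat with a longer wait.

```bash
python3 -m creep '[[[0,0,0],[0,0,0]],[[0,0,0],[0,0,0]],[[0,0,0],[0,0,0]],[[0,0,0],[0,0,0]],[[0,0,0],[0,0,0]],[[0,0,0],[0,0,0]]]' 0.8; python3 -m creep '[[[0,0,-5],[0,0,0]],[[0,0,-9],[0,0,0]],[[0,0,-10.9],[0,0,0]],[[0,0,-10.9],[0,0,0]]]'; python3 -m creep '[[[0,0,0],[0,0,0]],[[0,0,0],[0,0,0]],[[0,0,0],[0,0,0]],[[0,0,0],[0,0,0]],[[0,0,0],[0,0,0]],[[0,0,0],[0,0,0]],[[0,0,0],[0,0,0]]]' 0 20
```

```text
time: 11.75
position: [0.432, -0.3297, 0.1179]
tcp_rot: [[0.186, 0.983, 0.0], [0.983, -0.186, -0.0], [-0.0, 0.0, -1.0]]
ft_force: [-0.1, -0.2, -0.2]
grip_width: 0.0759
time: 12.25
position: [0.4315, -0.3293, 0.0077]
tcp_rot: [[0.186, 0.983, -0.002], [0.983, -0.186, 0.002], [0.001, -0.002, -1.0]]
ft_force: [-0.2, 0.5, 0.4]
grip_width: 0.076
time: 13.12
position: [0.432, -0.3297, 0.0088]
tcp_rot: [[0.186, 0.983, 0.0], [0.983, -0.186, 0.0], [0.0, 0.0, -1.0]]
ft_force: [-0.1, 0.5, -0.3]
grip_width: 0.0114
```

```bash
python3 - <<'E'
from h import *
s=arm.get_state();im,d=arm.camera('wrist');cv2.imwrite('pics/w5.png',im[:,:,::-1]);print(s['position'],s['grip_width'])
W=world('wrist',d,s)
for r in arm.regions_of('wrist','flat_tin')[:3]:
    P=W[r['region']&(d>0)];print(r['p'],r['extent'],np.median(P,0),P.min(0),P.max(0))
im,d=arm.camera('scene');cv2.imwrite('pics/s5.png',cv2.resize(im[150:280,60:260],None,fx=3.9,fy=3.9)[:,:,::-1])
im,d=arm.camera('top');cv2.imwrite('pics/t5.png',cv2.resize(im[150:280,400:600],None,fx=3.9,fy=3.9)[:,:,::-1])
E
```

```text
[ 0.43202759 -0.32970087  0.00882885] 0.011395656555536001
0.95 [280.8, 194.5, 360.7, 262.1] [ 0.43502158 -0.31765197  0.03043104] [ 0.41134597 -0.34233399 -0.00048965] [ 0.45880517 -0.30759089  0.04720747]
```

View pics/w5.png

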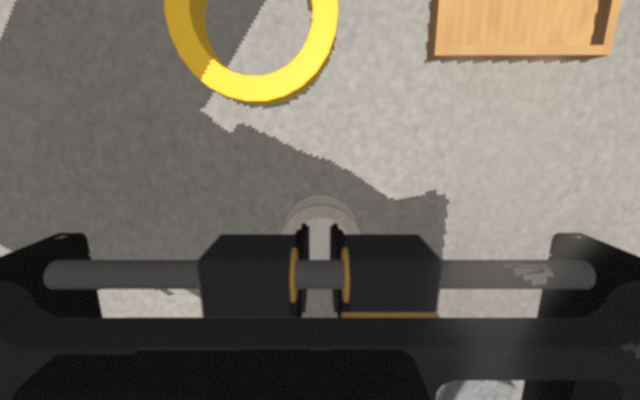

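View pics/s5.png

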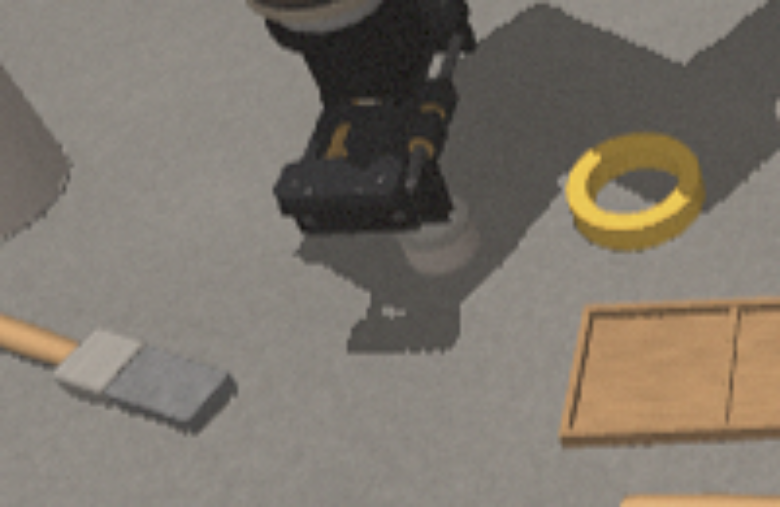

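View pics/t5.png

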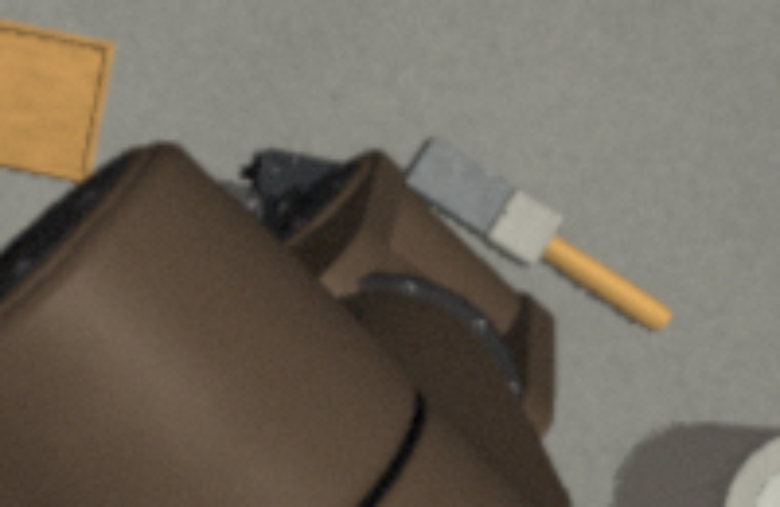

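```bash
python3 - <<'E'
from h import *
s=arm.get_state();im,d=arm.camera('wrist')
c=arm.get_calibration('wrist');H=c['hand_eye'];print(np.round(H,3))
Hi=np.linalg.inv(H)
for t in ([0,0,0],[0,0,-.019],[0,.0475,0],[0,.006,-.019]):
    p=Hi@np.r_[t,1];q=c['intrinsics']@p[:3];print(t,q[:2]/q[2],p[2])
W=world('wrist',d,s);T=(W-s['position'])@s['tcp_rot']
for v in (200,210,220,228,234,245,258,275):
  print(v,[(u,np.round(T[v,u]*1000).astype(int).tolist()) for u in (296,303,310,320,330,337,345)])
E
```

```text
[[ 0.001 -0.971 -0.238  0.067]
 [ 1.     0.     0.     0.001]
 [-0.    -0.238  0.971 -0.194]
 [ 0.     0.     0.     1.   ]]
[0, 0, 0] [317.78087061 229.23355319] 0.20451839920538892
[0, 0, -0.019] [317.65036464 239.44587273] 0.18606472490962644
[0, 0.0475, 0] [388.68358304 229.26014334] 0.20453819028292264
[0, 0.006, -0.019] [327.49557719 239.4494277 ] 0.18606722483520965
200 [(296, [18, -15, 9]), (303, [19, -10, 6]), (310, [20, -5, -1]), (320, [21, 1, -4]), (330, [21, 8, -2]), (337, [19, 13, 4]), (345, [18, 19, 9])]
210 [(296, [15, -14, -5]), (303, [19, -9, -22]), (310, [19, -4, -21]), (320, [19, 1, -22]), (330, [20, 7, -23]), (337, [19, 11, -22]), (345, [16, 17, -8])]
220 [(296, [13, -13, -22]), (303, [13, -9, -22]), (310, [13, -5, -21]), (320, [13, 1, -22]), (330, [13, 7, -22]), (337, [13, 11, -21]), (345, [13, 16, -22])]
228 [(296, [9, -13, -23]), (303, [8, -9, -22]), (310, [9, -5, -23]), (320, [8, 1, -22]), (330, [9, 7, -24]), (337, [8, 11, -22]), (345, [8, 16, -21])]
234 [(296, [4, -13, -21]), (303, [5, -9, -22]), (310, [12, -4, -42]), (320, [5, 1, -22]), (330, [12, 7, -43]), (337, [4, 12, -21]), (345, [5, 16, -22])]
245 [(296, [35, -5, -116]), (303, [35, -4, -115]), (310, [35, -2, -115]), (320, [-2, 1, -23]), (330, [35, 4, -115]), (337, [35, 6, -115]), (345, [35, 8, -116])]
258 [(296, [35, -5, -123]), (303, [36, -3, -125]), (310, [35, -1, -124]), (320, [-11, 1, -23]), (330, [36, 4, -125]), (337, [35, 5, -124]), (345, [35, 7, -124])]
275 [(296, [31, -5, -126]), (303, [32, -3, -126]), (310, [32, -1, -126]), (320, [28, 1, -120]), (330, [32, 4, -126]), (337, [31, 5, -125]), (345, [32, 7, -126])]
```

```bash
python3 -m creep '[[[0,0,5],[0,0,0]],[[0,0,8],[0,0,0]],[[0,0,8],[0,0,0]],[[0,0,8],[0,0,0]],[[0,0,8],[0,0,0]],[[0,0,8],[0,0,0]],[[0,0,8],[0,0,0]],[[0,0,8],[0,0,0]]]' 0.5; python3 - <<'E'
from h import *
print(arm.grip_depth)
s=arm.get_state();print(s['position'],s['grip_width'])
for n in ('scene','top','wrist'):
    s=arm.get_state();im,d=arm.camera(n);W=world(n,d,s);T=(W-s['position'])@s['tcp_rot']
    m=(d>0)&(abs(T[...,0])<.04)&(abs(T[...,1])<.06)&(T[...,2]>-.12)&(T[...,2]<.03)
    print(n,m.sum(),'max tool z of points',np.round(np.sort(T[m][:,2])[-8:],4) if m.sum() else '')
    if n=='scene':
        ys,xs=np.where(m);print(xs.min(),xs.max(),ys.min(),ys.max())
        for v in range(ys.min(),ys.max()+1,2): 
            k=m[v];print(v,np.round(np.percentile(T[v][k],[10,90],axis=0)*1000).astype(int).tolist()) if k.any() else 0
        y0=max(ys.max()-60,0);x0=xs.min()-60
        cv2.imwrite('pics/s6.png',cv2.resize(im[y0:y0+110,x0:x0+150],None,fx=5,fy=5)[:,:,::-1])
E
```

```text
time: 14.38
position: [0.432, -0.3297, 0.0887]
tcp_rot: [[0.186, 0.983, -0.0], [0.983, -0.186, 0.0], [0.0, -0.0, -1.0]]
ft_force: [0.8, 0.2, -0.4]
grip_width: 0.0476
0.0188
[ 0.43201787 -0.3296732   0.088685  ] 0.04761217991726666
scene 402 max tool z of points [-0.0257 -0.0256 -0.0251 -0.0244 -0.0244 -0.0242 -0.0234 -0.0228]
136 168 138 192
138 [[27, -59, -119], [30, -58, -117]]
142 [[35, -45, -120], [36, -41, -117]]
144 [[34, -43, -114], [35, -41, -112]]
146 [[34, -36, -115], [36, -32, -112]]
148 [[17, -26, -119], [36, -21, -115]]
150 [[14, -26, -119], [33, -14, -109]]
152 [[8, -25, -119], [30, -6, -104]]
154 [[3, -26, -120], [30, 1, -98]]
156 [[-7, -29, -119], [29, 8, -89]]
158 [[-7, -25, -119], [30, 14, -86]]
160 [[10, -30, -79], [12, -25, -75]]
162 [[11, -28, -105], [29, 11, -70]]
164 [[11, -28, -118], [36, 33, -63]]
166 [[10, -25, -116], [35, 38, -60]]
168 [[6, -25, -119], [35, 47, -54]]
170 [[4, -24, -116], [34, 50, -47]]
172 [[1, -24, -111], [32, 51, -40]]
174 [[-7, -24, -37], [12, -21, -34]]
176 [[-6, -25, -75], [12, 26, -26]]
178 [[12, 29, -76], [12, 33, -72]]
180 [[11, 28, -69], [12, 32, -65]]
182 [[11, 28, -62], [12, 32, -58]]
184 [[9, 30, -58], [12, 34, -53]]
186 [[-8, 30, -52], [11, 35, -47]]
188 [[-7, 30, -43], [11, 33, -40]]
190 [[-7, 27, -35], [9, 31, -30]]
192 [[-9, 27, -26], [2, 30, -24]]
top 103 max tool z of points [-0.0354 -0.0346 -0.0343 -0.0323 -0.0321 -0.0309 -0.0254 -0.024 ]
wrist 13594 max tool z of points [-0.0243 -0.0243 -0.0242 -0.0241 -0.0239 -0.0237 -0.0237 -0.0233]
```

View pics/s6.png

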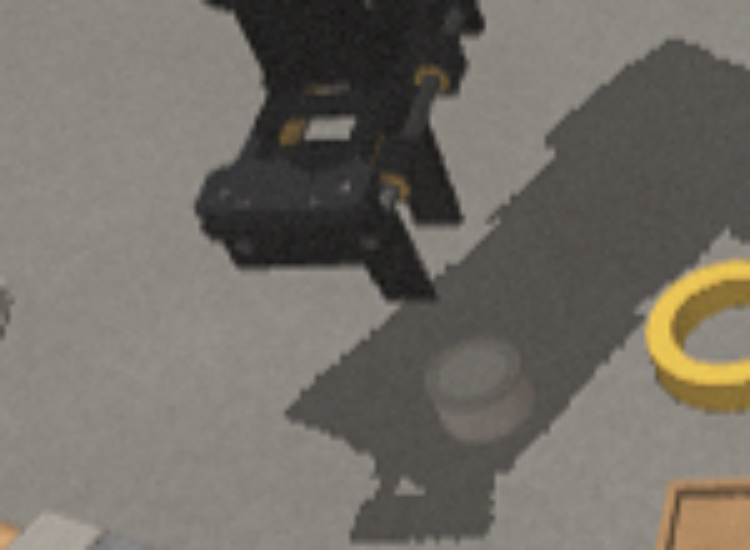

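The depth from scene and wrist puts the fingertips 23 mm short of the reported TCP. They were closing above the flat tin, so the tip height is the reported z + 0.023, while the body stays 78 mm up. Adjust for that.

```bash
python3 -m creep '[[[0,0,0],[0,0,0]],[[0,0,0],[0,0,0]],[[0,0,0],[0,0,0]],[[0,0,-2],[0,0,0]],[[0,0,-7],[0,0,0]],[[0,0,-9.5],[0,0,0]],[[0,0,-10.1],[0,0,0]],[[0,0,-10.1],[0,0,0]]]' 0.8; python3 -m creep '[[[0,0,0],[0,0,0]],[[0,0,0],[0,0,0]],[[0,0,0],[0,0,0]],[[0,0,0],[0,0,0]],[[0,0,0],[0,0,0]],[[0,0,0],[0,0,0]],[[0,0,0],[0,0,0]]]' 0 20
```

```text
time: 15.52
position: [0.4322, -0.3299, -0.0118]
tcp_rot: [[0.186, 0.983, 0.0], [0.983, -0.186, -0.0], [-0.0, 0.0, -1.0]]
ft_force: [0.1, 0.3, -0.1]
grip_width: 0.0759
time: 16.4
position: [0.4322, -0.3298, -0.0117]
tcp_rot: [[0.186, 0.983, 0.001], [0.983, -0.186, -0.0], [-0.0, 0.001, -1.0]]
ft_force: [0.2, 0.5, 6.3]
grip_width: 0.0475
```

```bash
python3 -m creep '[[[0,0,5],[0,0,0]],[[0,0,11],[0,0,0]],[[3,6,11],[0,0,0]],[[17.7,32,11],[0,0,0]],[[17.7,32,11],[0,0,0]],[[17.7,32,11],[0,0,0]],[[17.7,32,11],[0,0,0]],[[17.7,32,11],[0,0,0]]]';python3 -m creep '[[[0,0,0],[0,0,0]],[[0,0,0],[0,0,0]]]'; python3 - <<'E'
from h import *
s=arm.get_state();im,d=arm.camera('wrist');cv2.imwrite('pics/w7.png',im[:,:,::-1]);print(s['position'])
W=world('wrist',d,s)
for l in ('wide_tin','flat_tin'):
  for r in arm.regions_of('wrist',l)[:2]:
    P=W[r['region']&(d>0)];print(l,round(r['p'],2),np.round(r['extent']),np.median(P,0),P.min(0),P.max(0))
im,d=arm.camera('scene');cv2.imwrite('pics/s7.png',cv2.resize(im[150:280,190:390],None,fx=3.9,fy=3.9)[:,:,::-1])
E
```

```text
time: 17.4
position: [0.6097, -0.0074, 0.0977]
tcp_rot: [[0.185, 0.983, -0.0], [0.983, -0.185, 0.0], [-0.0, -0.0, -1.0]]
ft_force: [1.2, -0.8, -1.8]
grip_width: 0.0472
time: 17.65
position: [0.6085, -0.0098, 0.0974]
tcp_rot: [[0.185, 0.983, -0.001], [0.983, -0.185, -0.0], [-0.0, -0.001, -1.0]]
ft_force: [-0.4, -0.9, -1.0]
grip_width: 0.0475
[ 0.6084874  -0.00981502  0.09744132]
wide_tin 0.6 [279. 167. 366. 229.] [0.6161406  0.00651705 0.06049652] [ 0.56597175 -0.02799754  0.00367544] [0.64902665 0.02151747 0.11296425]
flat_tin 0.77 [275. 199. 364. 302.] [ 0.61077621 -0.0009475   0.13957871] [ 0.56391757 -0.10388124  0.00479904] [0.63367166 0.02007859 0.21214693]
```

View pics/s7.png

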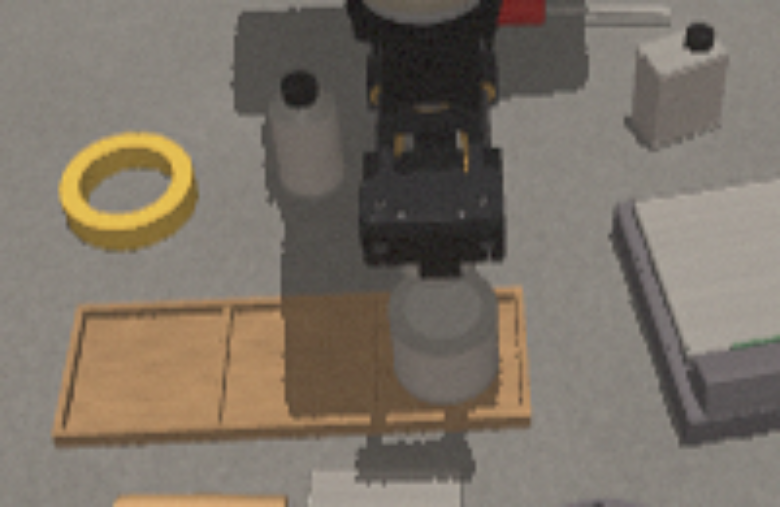

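View pics/w7.png

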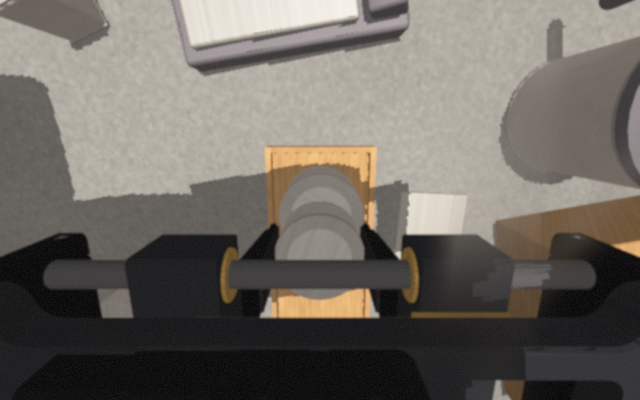

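The wrist view shows the flat tin (320,255) held centred over the wide tin (320,200). Lower it.

```bash
python3 -m creep '[[[0,0,-2.5],[0,0,0]],[[0,0,-4.2],[0,0,0]],[[0,0,-4.6],[0,0,0]],[[0,0,-4.6],[0,0,0]],[[0,0,-4.7],[0,0,0]],[[0,0,-4.8],[0,0,0]],[[0,0,-4.8],[0,0,0]]]'
```

```text
time: 18.73
position: [0.6091, -0.0097, 0.0501]
tcp_rot: [[0.186, 0.983, 0.0], [0.983, -0.186, -0.0], [0.0, 0.0, -1.0]]
ft_force: [0.5, -0.9, -0.5]
grip_width: 0.0474
```

```bash
python3 -m creep '[[[0,0,-0.1],[0,0,0]],[[0,0,-0.2],[0,0,0]],[[0,0,-0.2],[0,0,0]]]'; python3 -m creep '[[[0,0,-0.1],[0,0,0]],[[0,0,-0.1],[0,0,0]]]'
```

```text
time: 19.1
position: [0.6091, -0.0097, 0.0483]
tcp_rot: [[0.186, 0.983, 0.0], [0.983, -0.186, -0.0], [0.0, 0.0, -1.0]]
ft_force: [-1.9, 0.6, 5.2]
grip_width: 0.0477
time: 19.35
position: [0.6092, -0.0097, 0.0483]
tcp_rot: [[0.186, 0.983, 0.001], [0.983, -0.186, -0.0], [0.0, 0.001, -1.0]]
ft_force: [-5.4, 0.5, 16.2]
grip_width: 0.0474
```

```bash
python3 -m creep '[[[0,0,0.1],[0,0,0]],[[0,0,0.1],[0,0,0]],[[0,0,0.1],[0,0,0]],[[0,0,0.1],[0,0,0]]]' 0.8; python3 -m creep '[[[0,0,4],[0,0,0]],[[0,0,8],[0,0,0]],[[-18.5,-6,8],[0,0,0]],[[-18.5,-6,8],[0,0,0]],[[-18.5,-6,8],[0,0,0]],[[-18.5,-6,8],[0,0,0]],[[-18.5,-6,5],[0,0,0]],[[-18.5,-6,4],[0,0,0]]]'
python3 - <<'E'
from h import *
im,d=arm.camera('top');W=world('top',d)
cv2.imwrite('pics/t8.png',im[100:300,150:500,::-1].repeat(2,0).repeat(2,1))
for r in arm.regions_of('top','flat_tin')[:3]:
        m=r['region']&(d>0); P=W[m]; 
        zt=np.percentile(P[:,2],90); T=P[P[:,2]>zt-.008]
        (c,rad)=cv2.minEnclosingCircle((T[:,:2]*1000).astype(np.float32)) 
        print(round(r['p'],2),np.round(r['extent']),'ztop',round(zt,4),'circ',np.round(c,1),round(rad,1))
s=arm.get_state();im,d=arm.camera('wrist');cv2.imwrite('pics/w8.png',im[:,:,::-1]);print(s['position'],s['grip_width'])
E
```

```text
time: 19.85
position: [0.609, -0.0097, 0.0477]
tcp_rot: [[0.186, 0.983, -0.0], [0.983, -0.186, -0.0], [-0.0, -0.0, -1.0]]
ft_force: [0.3, -0.2, -0.3]
grip_width: 0.0754
time: 20.85
position: [0.4243, -0.0697, 0.087]
tcp_rot: [[0.186, 0.983, -0.001], [0.983, -0.186, 0.0], [0.0, -0.001, -1.0]]
ft_force: [0.1, -0.1, 1.1]
grip_width: 0.076
0.62 [330. 147. 350. 167.] ztop 0.094 circ [608.2 -10.6] 24.5
[ 0.42420833 -0.06954598  0.08714923] 0.07612591030814701
```

View pics/t8.png

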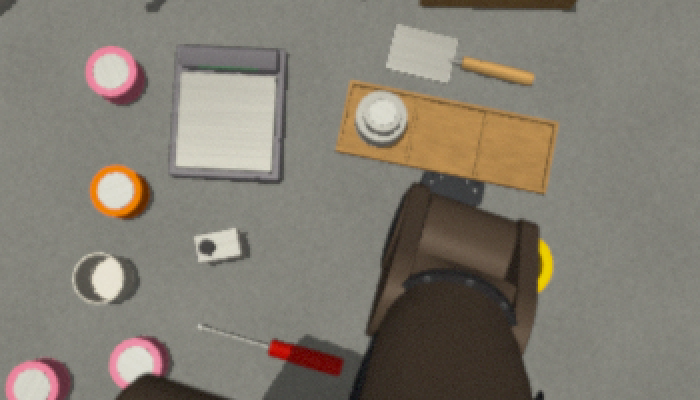

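View pics/w8.png

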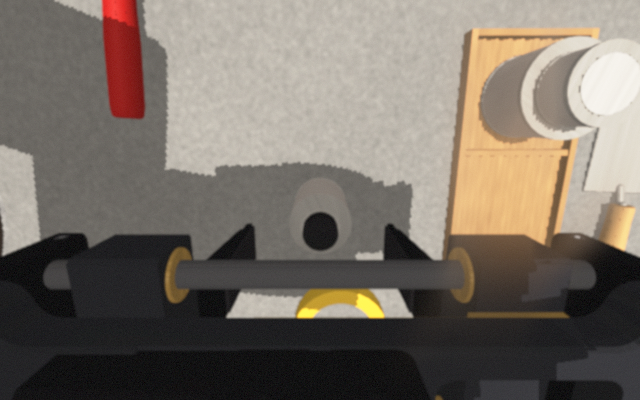

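The flat tin sits on the wide tin (crop 382,115), with both fits agreeing to 1 mm. The wrist view has the tall tin at (320,220), centred. Grip it.

```bash
python3 -m creep '[[[0,0,-3],[0,0,0]],[[0,0,-5.5],[0,0,0]],[[0,0,-6.2],[0,0,0]],[[0,0,-6.2],[0,0,0]]]'; python3 -m creep '[[[0,0,0],[0,0,0]],[[0,0,0],[0,0,0]],[[0,0,0],[0,0,0]],[[0,0,0],[0,0,0]],[[0,0,0],[0,0,0]],[[0,0,0],[0,0,0]],[[0,0,0],[0,0,0]]]' 0 25;  python3 -m creep '[[[0,0,5],[0,0,0]],[[0,0,9],[0,0,0]],[[0,0,9],[0,0,0]]]'
```

```text
time: 21.5
position: [0.4244, -0.0697, 0.0262]
tcp_rot: [[0.186, 0.983, 0.0], [0.983, -0.186, -0.0], [-0.0, 0.0, -1.0]]
ft_force: [-0.4, -0.3, -0.2]
grip_width: 0.076
time: 22.38
position: [0.4242, -0.0698, 0.0261]
tcp_rot: [[0.186, 0.983, 0.001], [0.983, -0.186, -0.0], [-0.0, 0.001, -1.0]]
ft_force: [-0.5, -0.1, 5.8]
grip_width: 0.0454
time: 22.75
position: [0.4249, -0.07, 0.1178]
tcp_rot: [[0.186, 0.983, 0.004], [0.983, -0.186, -0.001], [-0.001, 0.004, -1.0]]
ft_force: [-0.7, -0.1, -2.5]
grip_width: 0.0455
```

```bash
python3 -m creep '[[[4,-3.3,0],[0,0,0]],[[8.5,-7,0],[0,0,0]],[[12.5,-10.5,0],[0,0,0]],[[14.9,-12.5,0],[0,0,0]],[[14.9,-12.5,0],[0,0,0]],[[14.9,-12.5,-4],[0,0,0]],[[14.9,-12.5,-7.5],[0,0,0]],[[14.9,-12.5,-7.8],[0,0,0]]]'; python3 -m creep '[[[0,0,-0.2],[0,0,0]],[[0,0,-0.4],[0,0,0]],[[0,0,-0.5],[0,0,0]],[[0,0,-0.5],[0,0,0]]]'
```

```text
time: 23.75
position: [0.5708, -0.1934, 0.035]
tcp_rot: [[0.186, 0.983, -0.005], [0.983, -0.186, 0.003], [0.002, -0.006, -1.0]]
ft_force: [1.0, 0.4, -0.8]
grip_width: 0.0453
time: 24.25
position: [0.5732, -0.1948, 0.0333]
tcp_rot: [[0.186, 0.983, 0.001], [0.983, -0.186, -0.0], [-0.0, 0.001, -1.0]]
ft_force: [0.4, 0.3, -2.3]
grip_width: 0.0455
```

```bash
python3 -m creep '[[[0,0,-0.1],[0,0,0]],[[0,0,-0.2],[0,0,0]],[[0,0,-0.2],[0,0,0]]]'; python3 -m creep '[[[0,0,-0.1],[0,0,0]],[[0,0,-0.1],[0,0,0]]]'
```

```text
time: 24.62
position: [0.5731, -0.1948, 0.0311]
tcp_rot: [[0.186, 0.983, 0.0], [0.983, -0.186, -0.0], [-0.0, 0.0, -1.0]]
ft_force: [-0.4, 1.0, 3.0]
grip_width: 0.0455
time: 24.88
position: [0.5733, -0.1949, 0.031]
tcp_rot: [[0.186, 0.983, 0.001], [0.983, -0.186, -0.001], [-0.0, 0.001, -1.0]]
ft_force: [-2.6, -0.1, 11.9]
grip_width: 0.0458
```

```bash
python3 -m creep '[[[0,0,0.1],[0,0,0]],[[0,0,0.1],[0,0,0]],[[0,0,0.1],[0,0,0]],[[0,0,0.1],[0,0,0]]]' 0.8; python3 -m creep '[[[0,0,5],[0,0,0]],[[0,0,11],[0,0,0]],[[-13.7,39.2,11],[0,0,23]],[[-13.7,39.2,11],[0,0,23]],[[-13.7,39.2,11],[0,0,23]],[[-13.7,39.2,11],[0,0,23]],[[-13.7,39.2,11],[0,0,23]],[[-13.7,39.2,11],[0,0,23]]]';  python3 -m creep '[[[-13.7,39.2,11],[0,0,23]],[[0,0,0],[0,0,0]]]' >/dev/null --help 2>/dev/null; python3 - <<'E'
from h import *
s=arm.get_state();print(s['time'],s['position'],s['tcp_rot'][:,1])
E
```

```text
time: 25.38
position: [0.573, -0.1947, 0.0307]
tcp_rot: [[0.186, 0.983, -0.0], [0.983, -0.186, 0.0], [0.0, -0.0, -1.0]]
ft_force: [0.6, -0.4, -0.4]
grip_width: 0.0751
time: 26.38
position: [0.4485, 0.161, 0.141]
tcp_rot: [[-0.212, 0.977, 0.001], [0.977, 0.212, 0.0], [-0.0, 0.001, -1.0]]
ft_force: [1.4, -0.3, 0.7]
grip_width: 0.0763
26.375 [0.44852614 0.16098823 0.14101472] [9.77173387e-01 2.12442470e-01 6.06471596e-04]
```

```bash
python3 -m creep '[[[0,0,0],[0,0,0]],[[0,0,0],[0,0,0]]]'; python3 - <<'E'
from h import *
im,d=arm.camera('top');W=world('top',d)
cv2.imwrite('pics/t9.png',im[100:300,150:500,::-1].repeat(2,0).repeat(2,1))
for r in arm.regions_of('top','tall_tin')[:3]:
        m=r['region']&(d>0); P=W[m]; 
        zt=np.percentile(P[:,2],95); T=P[P[:,2]>zt-.008]
        (c,rad)=cv2.minEnclosingCircle((T[:,:2]*1000).astype(np.float32)) 
        print(round(r['p'],2),np.round(r['extent']),'ztop',round(zt,4),'circ',np.round(c,1),round(rad,1))
s=arm.get_state();im,d=arm.camera('wrist');cv2.imwrite('pics/w9.png',im[:,:,::-1]);print(s['position'],s['grip_width'])
W=world('wrist',d,s)
for r in arm.regions_of('wrist','flask_can')[:2]:
    m=r['region']&(d>0); P=W[m]; g=im.sum(2)
    for lo in (.064,):
        T=P[(P[:,2]>lo)&(P[:,2]<.08)];rr=cv2.minAreaRect((T[:,:2]*1000).astype(np.float32));print(r['p'],len(T),rr)
E
```

```text
time: 26.62
position: [0.4495, 0.1592, 0.1409]
tcp_rot: [[-0.214, 0.977, 0.0], [0.977, 0.214, -0.0], [-0.0, 0.0, -1.0]]
ft_force: [-0.4, 0.4, -0.7]
grip_width: 0.0761
0.7 [398. 163. 422. 185.] ztop 0.0967 circ [ 572.7 -194.9] 12.0
[0.4498303  0.15830525 0.14081593] 0.07588898909943834
0.66 2107 ((436.65838623046875, 195.84388732910156), (35.32667541503906, 55.10676956176758), 11.341229438781738)
```

View pics/t9.png

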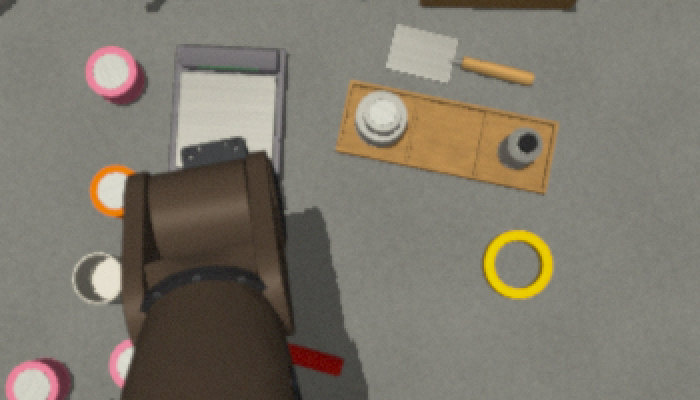

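View pics/w9.png

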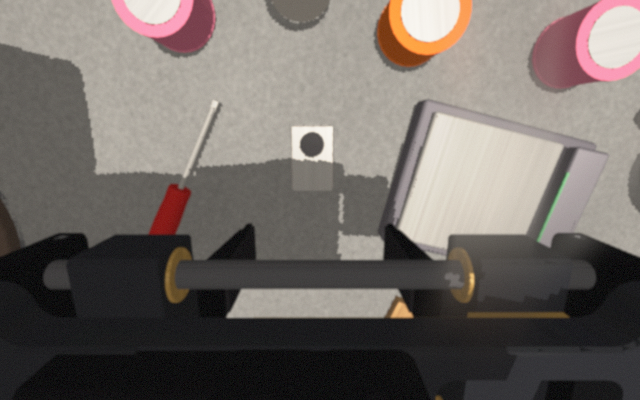

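The tall tin stands in the far compartment at crop (523,145), world (0.573,-0.195). The can shows at wrist (312,158), aligned with the jaws, 1.3 and 3.8 cm away.

```bash
python3 -m creep '[[[-1.3,3.8,0],[0,0,-1]],[[-1.3,3.8,-1],[0,0,-1]],[[-1.3,3.8,-6],[0,0,-1]],[[-1.3,3.8,-10],[0,0,-1]],[[-1.3,3.8,-11.7],[0,0,-1]],[[-1.3,3.8,-11.7],[0,0,-1]]]'; python3 -m creep '[[[0,0,0],[0,0,0]],[[0,0,0],[0,0,0]],[[0,0,0],[0,0,0]],[[0,0,0],[0,0,0]],[[0,0,0],[0,0,0]],[[0,0,0],[0,0,0]],[[0,0,0],[0,0,0]],[[0,0,0],[0,0,0]]]' 0 25;  python3 -m creep '[[[0,0,5],[0,0,0]],[[0,0,11],[0,0,0]],[[0,0,12],[0,0,0]],[[0,0,12],[0,0,0]]]'
```

```text
time: 27.58
position: [0.4361, 0.1961, 0.0226]
tcp_rot: [[-0.195, 0.981, -0.003], [0.981, 0.195, -0.001], [-0.0, -0.003, -1.0]]
ft_force: [-0.3, -0.5, 0.6]
grip_width: 0.076
time: 28.58
position: [0.4363, 0.1973, 0.024]
tcp_rot: [[-0.196, 0.981, 0.0], [0.981, 0.196, 0.0], [-0.0, 0.0, -1.0]]
ft_force: [-1.2, -0.2, 5.6]
grip_width: 0.036
time: 29.08
position: [0.4361, 0.1972, 0.1436]
tcp_rot: [[-0.196, 0.981, 0.0], [0.981, 0.196, 0.0], [0.0, 0.001, -1.0]]
ft_force: [0.7, -0.1, -1.8]
grip_width: 0.036
```

```bash
python3 -m creep '[[[3,-5,0],[0,0,-6]],[[15.5,-29.9,0],[0,0,-22]],[[15.5,-29.9,0],[0,0,-22]],[[15.5,-29.9,0],[0,0,-22]],[[15.5,-29.9,0],[0,0,-22]],[[15.5,-29.9,0],[0,0,-22]],[[15.5,-29.9,0],[0,0,-22]],[[15.5,-29.9,-1],[0,0,-22]]]'; python3 -m creep '[[[0,0,-3],[0,0,0]],[[0,0,-7],[0,0,0]],[[0,0,-9],[0,0,0]],[[0,0,-9],[0,0,0]]]';python3 - <<'E'
from h import *
im,d=arm.camera('scene');cv2.imwrite('pics/s10.png',cv2.resize(im[150:280,190:390],None,fx=3.9,fy=3.9)[:,:,::-1])
E
```

```text
time: 30.08
position: [0.5907, -0.101, 0.1323]
tcp_rot: [[0.186, 0.983, -0.002], [0.983, -0.186, 0.001], [0.0, -0.002, -1.0]]
ft_force: [0.2, 0.5, -1.9]
grip_width: 0.036
time: 30.58
position: [0.5898, -0.1002, 0.0417]
tcp_rot: [[0.185, 0.983, -0.004], [0.983, -0.185, 0.001], [0.0, -0.004, -1.0]]
ft_force: [0.4, -0.1, -1.6]
grip_width: 0.0359
```

View pics/s10.png

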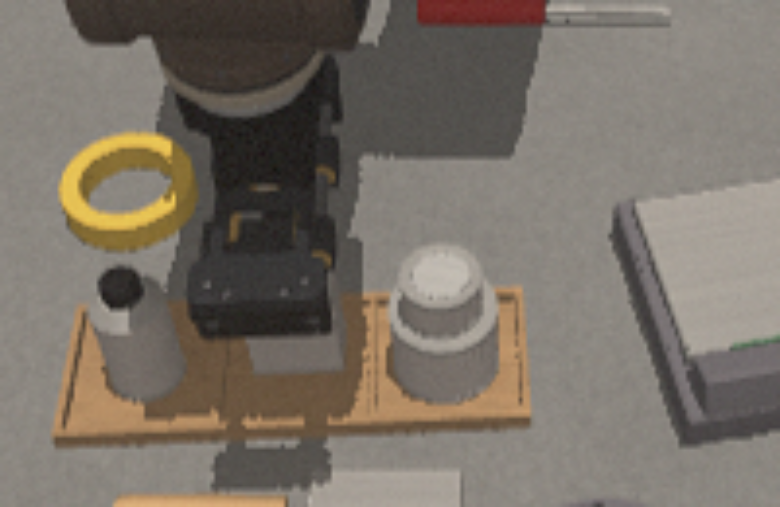

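The can at (295,345) is over the middle compartment, between the tall tin and the stack. Lower it in small steps.

```bash
python3 -m creep '[[[0,0,-0.6],[0,0,0]],[[0,0,-1.0],[0,0,0]],[[0,0,-1.2],[0,0,0]],[[0,0,-1.2],[0,0,0]]]'; python3 -m creep '[[[0,0,-0.1],[0,0,0]],[[0,0,-0.1],[0,0,0]]]'
```

```text
time: 31.12
position: [0.5913, -0.1018, 0.0319]
tcp_rot: [[0.186, 0.983, 0.0], [0.983, -0.186, -0.0], [-0.0, 0.0, -1.0]]
ft_force: [1.0, -0.6, -2.6]
grip_width: 0.0361
time: 31.38
position: [0.5913, -0.1017, 0.0309]
tcp_rot: [[0.186, 0.983, 0.0], [0.983, -0.186, -0.0], [0.0, 0.0, -1.0]]
ft_force: [-0.8, 0.6, -1.8]
grip_width: 0.0355
```

```bash
python3 -m creep '[[[0,0,-0.1],[0,0,0]],[[0,0,-0.2],[0,0,0]],[[0,0,-0.2],[0,0,0]]]'
```

```text
time: 31.75
position: [0.5914, -0.1016, 0.029]
tcp_rot: [[0.186, 0.983, 0.0], [0.983, -0.186, -0.0], [0.0, 0.0, -1.0]]
ft_force: [-0.3, 0.1, 1.6]
grip_width: 0.0358
```

```bash
python3 -m creep '[[[0,0,0],[0,0,0]],[[0,0,0],[0,0,0]],[[0,0,0],[0,0,0]],[[0,0,0],[0,0,0]]]' 0.8; python3 -m creep '[[[0,0,5],[0,0,0]],[[0,0,11],[0,0,0]],[[-20.1,45.1,11],[0,0,-79]],[[-20.1,45.1,11],[0,0,-79]],[[-20.1,45.1,11],[0,0,-79]],[[-20.1,45.1,11],[0,0,-79]],[[-20.1,45.1,11],[0,0,-79]],[[-20.1,45.1,11],[0,0,-79]]]' 1;python3 -m creep '[[[0,0,0],[0,0,0]],[[0,0,0],[0,0,0]]]'
```

```text
time: 32.25
position: [0.5913, -0.1017, 0.0289]
tcp_rot: [[0.186, 0.983, 0.0], [0.983, -0.186, -0.0], [-0.0, 0.0, -1.0]]
ft_force: [0.2, -0.3, 0.3]
grip_width: 0.0704
time: 33.25
position: [0.4491, 0.2195, 0.1391]
tcp_rot: [[0.946, 0.324, 0.0], [0.324, -0.946, 0.0], [0.0, 0.0, -1.0]]
ft_force: [1.0, 0.4, 0.6]
grip_width: 0.0951
time: 33.5
position: [0.4501, 0.2178, 0.1389]
tcp_rot: [[0.943, 0.332, 0.0], [0.332, -0.943, -0.0], [0.0, 0.0, -1.0]]
ft_force: [0.3, 0.4, -0.8]
grip_width: 0.0953
```

```bash
python3 -m creep '[[[-6,13.1,0],[0,0,-19]],[[-6,13.1,0],[0,0,-19]],[[-6,13.1,0],[0,0,-19]],[[-6,13.1,-2],[0,0,-19]],[[-6,13.1,-4],[0,0,-19]],[[-6,13.1,-4],[0,0,-19]]]';python3 - <<'E'
from h import *
s=arm.get_state();im,d=arm.camera('wrist');cv2.imwrite('pics/w11.png',im[:,:,::-1]);print(s['position'],s['grip_width'],s['qpos'])
W=world('wrist',d,s)
for r in arm.regions_of('wrist','cup')[:2]:
    m=r['region']&(d>0); P=W[m];T=P[(P[:,2]>.06)&(P[:,2]<.08)];print(r['p'],r['extent'],len(T),cv2.minEnclosingCircle((T[:,:2]*1000).astype(np.float32)))
im,d=arm.camera('top');W=world('top',d);cv2.imwrite('pics/t11.png',im[100:300,150:500,::-1].repeat(2,0).repeat(2,1))
for l in ('flask_can','tape'):
  for r in arm.regions_of('top',l)[:2]:
    P=W[r['region']&(d>0)];zt=np.percentile(P[:,2],90); T=P[P[:,2]>zt-.014];print(l,r['p'],zt,cv2.minAreaRect((T[:,:2]*1000).astype(np.float32)))
E
```

```text
time: 34.25
position: [0.3904, 0.3476, 0.0979]
tcp_rot: [[1.0, 0.004, -0.002], [0.004, -1.0, -0.002], [-0.002, 0.002, -1.0]]
ft_force: [-0.2, -0.3, 0.4]
grip_width: 0.0949
[0.39041319 0.34760213 0.09788722] 0.0949178148183817 [ 6.01134035e-01  4.69994381e-01  1.90653907e+00 -2.11796187e-04
  7.67573307e-01  2.16840401e+00]
0.86 [277.9, 165.2, 362.8, 257.4] 1521 ((391.1444091796875, 347.2613525390625), 32.96296310424805)
flask_can 0.83 0.08725658148708107 ((590.4317016601562, -100.84849548339844), (55.34296798706055, 36.73933792114258), 78.50428771972656)
tape 0.6 0.027688773375501508 ((420.7684020996094, -196.28701782226562), (90.56114959716797, 86.9493637084961), 77.28663635253906)
```

View pics/w11.png

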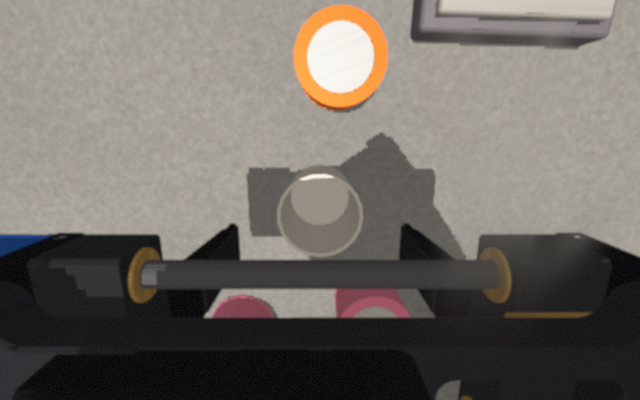

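View pics/t11.png

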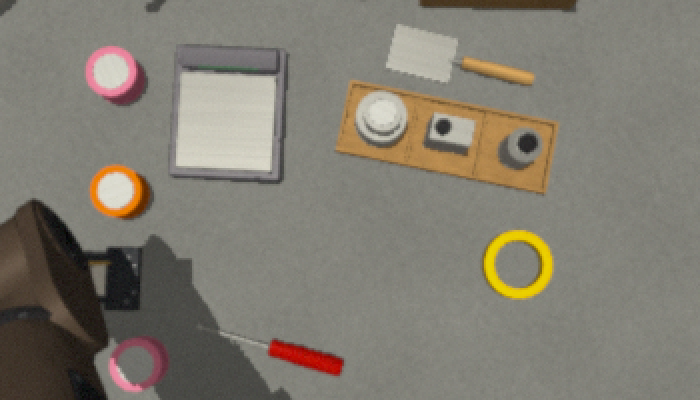

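The can stands in the middle compartment at crop (450,132), world (0.590,-0.101). The cup is at wrist (320,212), centred, with a fit radius of 33 mm. Grip it softly.

```bash
python3 -m creep '[[[0,0,-4],[0,0,0]],[[0,0,-7.5],[0,0,0]],[[0,0,-8.4],[0,0,0]],[[0,0,-8.4],[0,0,0]]]'; python3 -m creep '[[[0,0,0],[0,0,0]],[[0,0,0],[0,0,0]],[[0,0,0],[0,0,0]],[[0,0,0],[0,0,0]],[[0,0,0],[0,0,0]],[[0,0,0],[0,0,0]],[[0,0,0],[0,0,0]],[[0,0,0],[0,0,0]]]' 0 10;  python3 -m creep '[[[0,0,4],[0,0,0]],[[0,0,9],[0,0,0]],[[0,0,13],[0,0,0]],[[0,0,13],[0,0,0]]]'
```

```text
time: 35.0
position: [0.3903, 0.349, 0.0153]
tcp_rot: [[1.0, 0.004, 0.0], [0.004, -1.0, -0.0], [0.0, 0.0, -1.0]]
ft_force: [-0.0, 0.5, 0.3]
grip_width: 0.0952
time: 36.0
position: [0.3901, 0.3491, 0.0152]
tcp_rot: [[1.0, 0.004, 0.0], [0.004, -1.0, 0.0], [0.0, -0.0, -1.0]]
ft_force: [0.2, -0.3, 6.3]
grip_width: 0.0646
time: 36.5
position: [0.3909, 0.3497, 0.1474]
tcp_rot: [[1.0, 0.004, 0.004], [0.004, -1.0, 0.003], [0.004, -0.003, -1.0]]
ft_force: [0.8, 0.6, -1.0]
grip_width: 0.0647
```

```bash
python3 -m creep '[[[4,-3,0],[0,0,0]],[[9,-6.6,0],[0,0,0]],[[14,-10.3,0],[0,0,0]],[[18.5,-13.7,0],[0,0,0]],[[20.8,-15.4,0],[0,0,0]],[[20.8,-15.4,0],[0,0,0]],[[20.8,-15.4,-4],[0,0,0]],[[20.8,-15.4,-7.5],[0,0,0]]]'; python3 -m creep '[[[0,0,0],[0,0,0]],[[0,0,-0.3],[0,0,0]],[[0,0,-0.6],[0,0,0]],[[0,0,-0.9],[0,0,0]],[[0,0,-0.9],[0,0,0]]]';python3 - <<'E'
from h import *
im,d=arm.camera('scene');cv2.imwrite('pics/s12.png',cv2.resize(im[130:280,300:500],None,fx=3.9,fy=3.9)[:,:,::-1])
E
```

```text
time: 37.5
position: [0.5966, 0.1955, 0.0681]
tcp_rot: [[1.0, 0.005, -0.001], [0.005, -1.0, -0.0], [-0.001, 0.0, -1.0]]
ft_force: [0.7, 0.6, -1.3]
grip_width: 0.0646
time: 38.12
position: [0.598, 0.1949, 0.0611]
tcp_rot: [[1.0, 0.004, 0.0], [0.004, -1.0, -0.0], [0.0, 0.0, -1.0]]
ft_force: [0.7, -0.1, -0.6]
grip_width: 0.0642
```

View pics/s12.png

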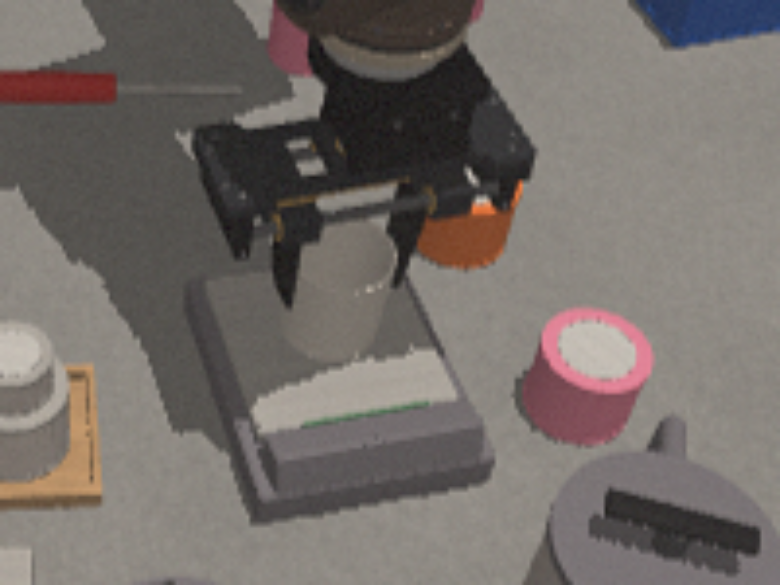

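The cup hangs upright over the platform at (340,300). Lower it in small steps.

```bash
python3 -m creep '[[[0,0,-0.2],[0,0,0]],[[0,0,-0.4],[0,0,0]],[[0,0,-0.5],[0,0,0]],[[0,0,-0.5],[0,0,0]]]'; python3 -m creep '[[[0,0,-0.1],[0,0,0]],[[0,0,-0.1],[0,0,0]]]'
```

```text
time: 38.67
position: [0.5979, 0.1949, 0.0559]
tcp_rot: [[1.0, 0.004, -0.0], [0.004, -1.0, -0.0], [-0.0, 0.0, -1.0]]
ft_force: [-0.5, -0.1, 0.9]
grip_width: 0.0641
time: 38.92
position: [0.598, 0.1952, 0.0556]
tcp_rot: [[1.0, 0.004, 0.001], [0.004, -1.0, 0.0], [0.001, -0.0, -1.0]]
ft_force: [-3.5, 1.6, 8.1]
grip_width: 0.0646
```

Contact. Release, rise and back away toward the base for a final check.

```bash
python3 -m creep '[[[0,0,0.1],[0,0,0]],[[0,0,0.1],[0,0,0]],[[0,0,0.1],[0,0,0]],[[0,0,0.1],[0,0,0]],[[0,0,0.1],[0,0,0]],[[0,0,0.1],[0,0,0]]]' 1; python3 -m creep '[[[0,0,5],[0,0,0]],[[0,0,11],[0,0,0]],[[-10,16,14],[0,0,0]],[[-20,32,14],[0,0,0]],[[-20,32,14],[0,0,0]],[[-20,32,14],[0,0,0]],[[-20,32,14],[0,0,0]],[[-20,32,14],[0,0,0]]]';python3 - <<'E'
from h import *
im,d=arm.camera('scene');cv2.imwrite('pics/s13.png',cv2.resize(im[130:300,150:450],None,fx=2.6,fy=2.6)[:,:,::-1])
im,d=arm.camera('top');W=world('top',d);cv2.imwrite('pics/t13.png',im[100:300,150:500,::-1].repeat(2,0).repeat(2,1))
a=np.deg2rad(79.4);ty=np.array([np.cos(a),np.sin(a)]);tx=np.array([np.sin(a),-np.cos(a)])
for l in ('wide_tin','flat_tin','tall_tin','flask_can','cup','tape','scale','tray','spatula'):
  for r in arm.regions_of('top',l)[:5]:
    P=W[r['region']&(d>0)];zt=np.percentile(P[:,2],93); T=P[P[:,2]>zt-(.014 if l=='flask_can' else .008)];Q=(T[:,:2]*1000).astype(np.float32)
    c,rad=cv2.minEnclosingCircle(Q);rr=cv2.minAreaRect(Q);c2=np.array(rr[0])-[591.4,-102.2]
    print(l,round(r['p'],2),np.round(r['extent']),'z',round(zt,3),'circ',np.round(c,1),round(rad,1),'rect',np.round(rr[0],1),'in tray',np.round([c2@tx,c2@ty],1))
E
```

```text
time: 39.67
position: [0.598, 0.1949, 0.0558]
tcp_rot: [[1.0, 0.004, -0.0], [0.004, -1.0, -0.0], [-0.0, 0.0, -1.0]]
ft_force: [-0.1, -0.1, -0.1]
grip_width: 0.0951
time: 40.67
position: [0.3987, 0.5134, 0.1959]
tcp_rot: [[1.0, 0.004, 0.0], [0.004, -1.0, 0.0], [0.0, -0.0, -1.0]]
ft_force: [0.2, 0.2, -0.2]
grip_width: 0.0955
wide_tin 0.97 [192. 122. 219. 151.] z 0.06 circ [662.5 348.1] 34.2 rect [662.9 347.8] in tray [-12.5 455.5]
wide_tin 0.94 [195. 184. 228. 209.] z 0.06 circ [504.9 334.4] 34.1 rect [504.2 334.6] in tray [-166.1  413.3]
wide_tin 0.83 [324. 147. 353. 171.] z 0.064 circ [608.7 -10.1] 33.2 rect [603.2  -9.4] in tray [-5.5 93.4]
wide_tin 0.76 [206. 269. 238. 296.] z 0.06 circ [281.2 299.4] 33.7 rect [281.4 298.7] in tray [-378.4  337. ]
wide_tin 0.56 [154. 281. 182. 308.] z 0.06 circ [249.2 431. ] 34.0 rect [248.6 430.7] in tray [-435.   460.7]
flat_tin 0.82 [332. 149. 349. 167.] z 0.094 circ [608.1 -10.1] 24.5 rect [607.8 -10.9] in tray [-0.7 92.8]
flat_tin 0.36 [317. 141. 430. 196.] z 0.016 circ [ 589.4 -102.2] 150.2 rect [ 591.5 -102.5] in tray [ 0.2 -0.3]
tall_tin 0.
[... 160 characters left out ...]
100.1] 28.6 rect [588.6 -99.6] in tray [-3.2  2. ]
cup 0.93 [247. 143. 278. 175.] z 0.111 circ [596.7 197.1] 33.2 rect [595.7 197. ] in tray [-50.8 294.9]
tape 0.77 [391. 216. 428. 249.] z 0.028 circ [ 419.7 -197. ] 46.0 rect [ 420.2 -196.6] in tray [-150.9 -124.2]
scale 0.97 [232. 120. 297. 190.] z 0.055 circ [623.3 195. ] 97.6 rect [623.4 193.9] in tray [-23.  296.9]
tray 0.59 [317. 141. 429. 197.] z 0.016 circ [ 589.  -102.7] 150.8 rect [ 591.5 -102.5] in tray [ 0.2 -0.3]
spatula 0.67 [319. 140. 430. 195.] z 0.016 circ [ 591.7 -102.8] 151.0 rect [ 591.6 -102.5] in tray [ 0.3 -0.2]
spatula 0.6 [343. 113. 414. 140.] z 0.02 circ [ 680.7 -167.9] 48.5 rect [ 683.2 -168.6] in tray [102.4 -48.4]
```

View pics/t13.png

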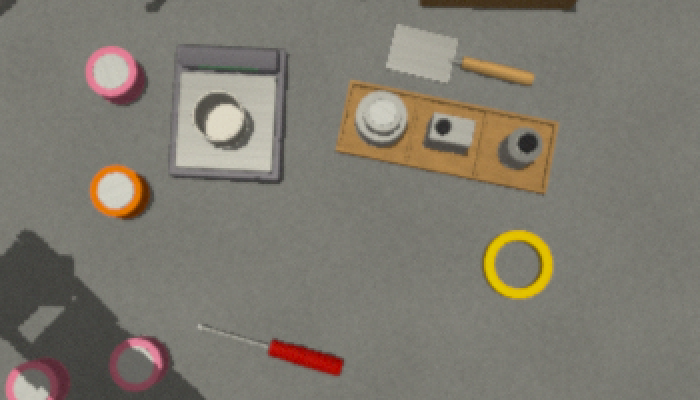

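View pics/s13.png

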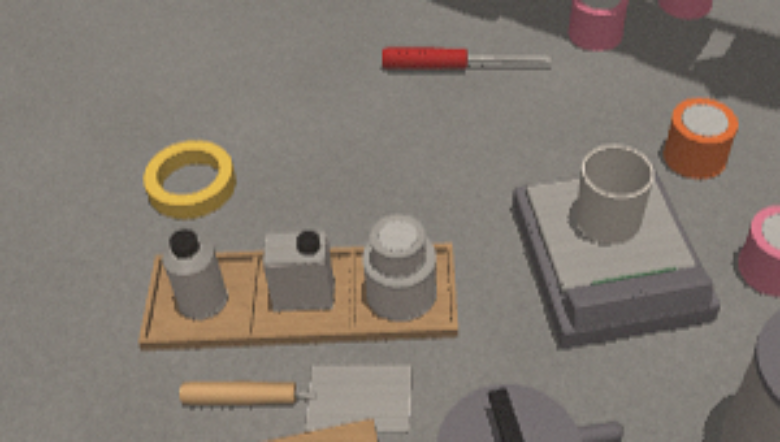

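The top and scene pictures show all five things upright where they belong: crop cup (222,118), wide and flat tin (382,115), can (450,132), tall tin (523,145). The tape and spatula are unmoved, so hand in.

```bash
python3 -c "
from station import arm
print(arm.close_job())"
```

```text
the job is handed in; nothing more can be done
None
```

I set out all five things as asked and handed the job in at about 41 s. It reported no verdict.

Last checks with the top and scene cameras, gripper clear of everything:

| Thing | Where it stands | Off its target by | Allowed |
|---|---|---|---|
| Wide tin | tray compartment nearer the scale | about 2 mm | 24 mm |
| Flat tin | on top of the wide tin | about 1 mm | 15 mm |
| Can | middle compartment | about 4 mm | 24 mm |
| Tall tin | far compartment | about 1 mm | 24 mm |
| Cup | middle of the scale's platform | about 3 mm | 20 mm |

- **Upright and undisturbed:** everything looked upright in both pictures. The tape measured within 1 mm of its start, and the spatula lies where it was in the pictures.
- **Two missed grasps:** the first two grasps at the flat tin closed on air, without moving it. Depth readings showed the real fingertips end about 23 mm short of the reported TCP, so I allowed for that from then on.
- **Checks that disagreed:**
  - Heights read 2 to 5 mm high throughout, on the bench and on everything placed.
  - The last rectangle fit of the wide tin was 5 mm off its circle fit, because the flat tin hides part of its lid. I used the circle.
  - The networks also gave false hits on the tray for the flat tin and the spatula, which I ignored.

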